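# Hold a bearing ball in the shadow gauge

### The job

First zero the gauge: turn the knob on the read-out box until its pointer stands at the long zero mark. Then pick up the small ball tray by its handle, carry it without letting the loose ball roll out or knocking the tray against the gauge, and finish still holding it, level and still, with the ball midway between the gauge's two round windows and on the line that joins their centres. Leave the other tools where they lie.

Things in the scene. Friction and masses are not known exactly. Their poses are not given: they have to be found in the camera images.
- readout: Dark box 80 x 80 mm, 39 mm high, fixed to the bench, with a round dial on top and the zero knob on the dial. Origin at the centre of its underside, z up. The dial has white marks; the long wide one, in the direction of the box's +x (the side away from the robot), is zero.
- zero_knob (a joint): Angle of the zero knob about the vertical axis through the box's centre, rad, growing counter-clockwise seen from above; 0 when its pointer stands at the long zero mark. It turns from -1.4 to 1.4, at about 0.03 N m of friction, and stays where it is left.
- knob_grip (a point): Point on the knob's axis at the height to grip, 61 mm above the bench. The knob is an upright aluminium bar 12 mm thick, 42 mm long and 26 mm high (46 to 72 mm above the bench) on a 44 mm disc. The bar lies along this point's x axis, which turns with the knob, and the pointer is at its +x end.
- gauge: Shadow gauge fixed to the bench: grey base 70 mm (x) by 164 mm (y), 14 mm high, with a dark optical head at each y end. Each head is 36 mm in x, stands from y = 51 to 79 mm off the middle and reaches 123 mm above the bench; a round window on a 6 mm nose faces the other head. The gap between the noses is 92 mm and open at the top, front and back. Origin at the centre of the underside, z up.
- gauge_beam (a point): The point midway between the two windows, on the line joining their centres, 100 mm above the bench. The y axis runs along that line; x and z are as the gauge's.
- ball_tray: Loose ball tray, 120 g nominal (84 to 168 g): an aluminium disc 52 mm in diameter and 9 mm high with a round pocket 26 mm wide and 3 mm deep in the middle of its top, and a straight black bar handle. Origin at the centre of the disc's underside, z up. The handle runs along the tray's -x from 35 to 125 mm off the origin; it is 14 mm thick (y) and stands from 0 to 30 mm above the underside. Balance point with the ball about 43 mm from the origin along -x.
- tray_pocket (a point): Centre of the pocket's flat floor, 6 mm above the tray's underside; axes as the tray's.
- ball: Loose steel ball, 20 mm in diameter, 33 g, in the tray's pocket, free to roll about 6 mm to every side. Its origin lies on its surface and turns with it.
- ball_center (a point): Centre of the steel ball; 10 mm above the pocket floor.
- dapping_block: Bystander: brass cube with round hollows, 50 mm. Origin at the centre of its underside.
- bench_block: Bystander: plain steel block 48 x 62 x 38 mm. Origin at the centre of its underside.
- screwdriver_yellow: Bystander: small screwdriver 116 mm long, 15 mm thick, lying. Origin at the centre of its underside.
- pliers_teal: Bystander: pliers 90 x 131 mm, 13 mm thick, lying. Origin at the centre of its underside.

How it is judged:
On the way, in this order (a step that is already met when the one before it is completed fails the run):
1. the knob's pointer stands at zero, while the tray is still on the bench (value of joint zero_knob between -0.09 and 0.09 rad and velocity of joint zero_knob between -0.1 and 0.1 rad/s and height (world z) of ball_tray below 0.02 m), for 0.3 s.
2. the tray is lifted in the fingers with the ball in its pocket (distance between ball_center and tray_pocket below 0.016 m and height (world z) of ball_tray above 0.04 m and contact force between ball_tray and the fingers above 1 N), for 0.2 s.
3. the ball is held in the gauge's beam (distance between ball_center and tray_pocket below 0.016 m and x of ball_center in the frame of gauge_beam between -0.012 and 0.012 m and y of ball_center in the frame of gauge_beam between -0.02 and 0.02 m and z of ball_center in the frame of gauge_beam between -0.01 and 0.01 m and angle between ball_tray's own z axis and vertical below 0.12 rad and linear speed of ball_tray below 0.03 m/s and contact force between ball_tray and the fingers above 1 N and contact force between ball and the fingers below 0.1 N and contact force between ball_tray and gauge below 0.2 N), for 0.5 s.
At the end, for the whole second after the job is handed in: Knob within 0.09 rad of zero; tray held by the fingers alone, clear of the gauge, level within 0.12 rad and still (under 30 mm/s); ball in its pocket, untouched, its centre within 12 mm (gauge x) and 10 mm (height) of the line between the windows and 20 mm of midway (all of step 3 and value of joint zero_knob between -0.09 and 0.09 rad); the arm keeps its last pose, push and grip.
It fails at once if the ball leaves the pocket (distance between ball_center and tray_pocket above 0.022 m).
It fails at once if the tray is knocked against the gauge (over 3 N) (contact force between ball_tray and gauge above 3 N).
It fails at once if a bystander is moved more than 30 mm (distance of any of dapping_block, bench_block, screwdriver_yellow, pliers_teal from where it was at the start of the episode above 0.03 m).
It also fails if it takes over 61 s, if anything falls off the work surface, if the arm or the gripper's body presses on something with over 40 N, if the wrist force passes 120 N, or if a joint passes its speed limit or range.

### The arm

A 7-joint arm with a two-finger parallel gripper is mounted at the origin on a cart in front of the work surface, level with it; the furniture and walls round the work are solid. World frame = base frame: x ahead of the robot, y to its left, z up, the work surface at z = 0. Lengths are in m, angles in rad, forces in N, time in s.
With the tool pointing down it reaches from about 0.4 to 0.9 m from the base axis. Payload 5.5 kg.
Tool frame: the origin (TCP) lies between the finger pads; the fingertips stand 14 mm ahead of it and the grasp point (between the pads) lies 5 mm behind it; z points along the fingers, y is the direction in which the jaws open and shut (so a half turn about z gives the same grasp; the last joint's range is limited). The gripper opens to 92 mm and grips with 3 to 60 N. Pads are 19 mm wide; open, the fingers measure 130 mm over their backs; the gripper's body (75 mm by 190 mm) begins 47 mm behind the grasp point.
Start: joints at [1.423, 0.501, -0.427, 1.55, 0.221, 1.138, -0.21], TCP at [0.26, -0.596, 0.241] pointing down, gripper open.
Joint ranges: [-2.88, 2.88], [-0.31, 2.03], [-1.54, 1.56], [0.2, 2.42], [-1.41, 4.55], [0.19, 2.02], [-2.57, 2.57]. Speed limits (rad/s): [2.57, 2.57, 3.14, 3.14, 3.14, 3.14, 3.14].

### API

Orientations are given as a rotation vector (axis times angle).
In Python, from station import bot gives the robot as it stands. The module is installed in compiled form; this text tells all that it offers.
- The arm moves only by the shell command python3 -m creep 'ROWS'. ROWS is a JSON object of lists of equal length, an entry for each row: "rotation": the turn, a rotation vector about the tool's x, y, z each as a share of pi/2 rad, from -1 to 1, a list of three; "dp": the shift along the tool's x, y, z each as a share of 500 mm, from -1 to 1, a list of three; "claw": the opening, from 0 (shut) to 1 (fully open). In form: {"rotation": [[ax, ay, az], ...], "dp": [[tx, ty, tz], ...], "claw": [claw, ...]}. A call has 1 to 12 rows; each row is the pose to reach, as a shift and turn from the pose commanded when the call began, along the tool's axes at that moment; what a row does not reach only later rows make up. A row lasts 1/12 s, in which the tool goes at most 41.7 mm and 7.16 degrees, less where a joint would pass 70% of its speed; a pose out of reach is approached as far as the arm can. A call with a number of a shift or a turn outside -1 to 1 is refused whole. A call with a gripper value outside its range is refused whole. The fingers move at their own pace and stop on an object; the grip force is fixed at half the most. Time passes only in rows, so rows that repeat a pose let the fingers close. It gives the time, the measured TCP pose, the force and the opening at its end, in the units of the state.
- bot.read_state(): the state, without advancing time (a new reading comes with each control period).
- bot.snapshot(name): name is "scene" or "top" or "wrist"; returns a dict with "frame" (384x512x3 uint8, blue, green, red), "vertical_fov" (degrees; the focal length in pixels is half the picture's height over the tangent of half this angle, whatever the lens; pixels are square), "cx", "cy" (the principal point, pixels), "R" (3x3) and "t" (3): a world point X has camera coordinates R X + t; the wrist camera has in their place "T_tool_cam" (4x4, takes a point from camera to tool coordinates, whose origin is the TCP and whose axes are the flange's). Camera axes: x right, y down, z forward; pixel columns grow to the right and rows downward; lengths in m; the calibration is good to about 2 mm. A picture is of the moment at which its call begins: read the wrist's pose just before it. There is no depth.
- bot.hand_in(): hands the job in, once; it reports no verdict.
The state is a dict: "time": time; "q": joint angles; "qvel": joint speeds; "tau": joint torques, N m; "tcp_pos": TCP position; "tcp_rot": TCP orientation; "ft_force": force on the tool from outside, world axes, zero at the start; "ft_torque": the same for the moment, N m; "finger_gap": finger opening in m.
Only numpy, scipy, OpenCV 4.12 (cv2) and the standard library are available. Lean on these libraries where they do the work, as an engineer would, in place of code of your own. Each camera call takes 0.05 s, during which the arm holds its last target.

## Working session

There is one attempt and no reset: what is moved stays moved. The work goes in short steps, Python scripts to look and compute and a shell command to move; the robot and the scene stay as the last step left them, time stands still between calls to the robot, and variables do not carry over. Pictures are saved under pics/ and viewed, and the job is handed in when it is done.

```bash
mkdir -p pics; cat > h.py <<'E'
import numpy as np, cv2
from station import bot
def cam(name):
    st=bot.read_state(); s=bot.snapshot(name); return st,s
def K(s):
    f=s['frame'].shape[0]/2/np.tan(np.radians(s['vertical_fov'])/2)
    return f,s['cx'],s['cy']
def pose(s,st=None):
    # returns world R (cam->world), origin
    if 'R' in s:
        R=np.array(s['R']);t=np.array(s['t']);return R.T,-R.T@t
    T=np.array(s['T_tool_cam']);Rw=cv2.Rodrigues(np.array(st['tcp_rot'],float))[0]
    return Rw@T[:3,:3],Rw@T[:3,3]+np.array(st['tcp_pos'])
def ray(s,uv,z,st=None):
    f,cx,cy=K(s);Rc,o=pose(s,st)
    d=Rc@np.array([(uv[0]-cx)/f,(uv[1]-cy)/f,1]);return o+d*(z-o[2])/d[2]
def proj(s,X,st=None):
    f,cx,cy=K(s);Rc,o=pose(s,st);p=Rc.T@(np.array(X)-o);return np.array([cx+f*p[0]/p[2],cy+f*p[1]/p[2]])
E
python3 - <<'E'
from h import *
st=bot.read_state();print({k:np.round(v,3) for k,v in st.items()})
for n in ['scene','top','wrist']:
    s=bot.snapshot(n);cv2.imwrite(f'pics/{n}0.png',s['frame']);print(n,K(s),{k:np.round(v,3).tolist() for k,v in s.items() if k!='frame'})
E
```

```text
{'time': np.float64(0.0), 'q': array([ 1.423,  0.502, -0.427,  1.551,  0.221,  1.138, -0.21 ]), 'qvel': array([-0.   , -0.001,  0.   , -0.001, -0.001, -0.001, -0.001]), 'tau': array([-0.0000e+00, -5.6660e+01, -5.8160e+00, -2.7912e+01, -6.8000e-02,
        3.1000e-02,  0.0000e+00]), 'tcp_pos': array([ 0.259, -0.595,  0.24 ]), 'tcp_rot': array([-3.074e+00, -6.400e-01,  1.000e-03]), 'ft_force': array([-0.167,  0.065,  0.198]), 'ft_torque': array([ 0.065,  0.012, -0.   ]), 'finger_gap': np.float64(0.092)}
scene (np.float64(347.5129942513188), 258.61389900882716, 187.52600585778714) {'vertical_fov': 57.841, 'cx': 258.614, 'cy': 187.526, 'R': [[0.815, -0.579, 0.001], [-0.254, -0.359, -0.898], [0.52, 0.732, -0.44]], 't': [-0.308, 0.269, 0.502]}
top (np.float64(373.5046038299714), 254.35148553229064, 188.55559413511403) {'vertical_fov': 54.411, 'cx': 254.351, 'cy': 188.556, 'R': [[0.01, -1.0, -0.004], [-0.997, -0.009, -0.078], [0.078, 0.005, -0.997]], 't': [0.172, 0.505, 0.914]}
wrist (np.float64(318.9383635146737), 251.75030490247948, 185.0215201433137) {'vertical_fov': 62.096, 'cx': 251.75, 'cy': 185.022, 'T_tool_cam': [[0.001, -0.964, -0.267, 0.071], [1.0, 0.001, 0.001, -0.001], [-0.001, -0.267, 0.964, -0.144], [0.0, 0.0, 0.0, 1.0]]}
```

View pics/scene0.png

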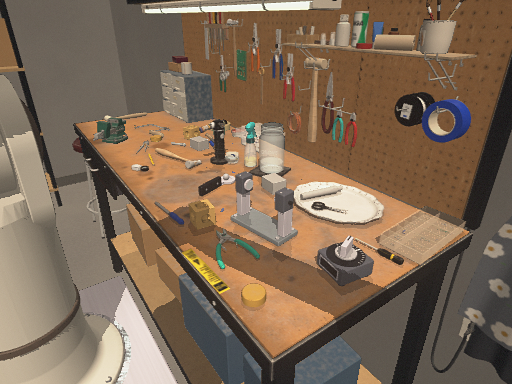

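View pics/top0.png

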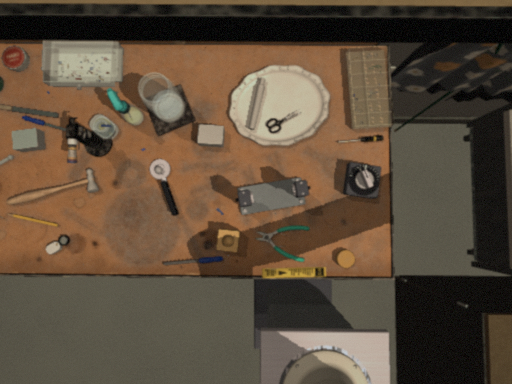

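View pics/wrist0.png

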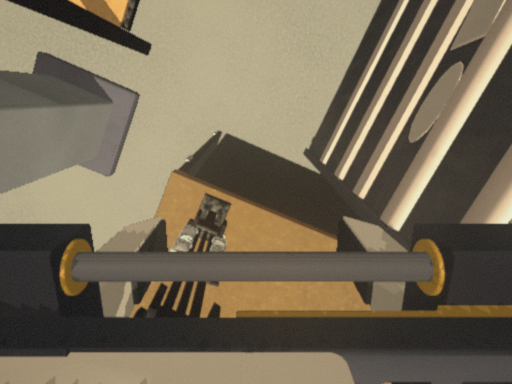

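The top view shows the readout at about (363,180), the gauge at (273,195), and the tray at (160,170) with its handle running to (173,212). Bystanders are the bench block (209,134), dapping block (228,240), pliers (287,242) and yellow screwdriver (360,139). I'll zoom in to measure.

```bash
python3 - <<'E'
from h import *
s=bot.snapshot('top')
im=s['frame']
def crop(x0,y0,w,h,k,n): cv2.imwrite(f'pics/{n}.png',cv2.resize(im[y0:y0+h,x0:x0+w],None,fx=k,fy=k,interpolation=cv2.INTER_CUBIC))
crop(325,155,75,50,10,'c_read'); crop(225,170,100,55,8,'c_gauge'); crop(135,150,60,70,8,'c_tray')
print('cam',pose(s)[1])
for n,uv,z in [('readout',(363,180),.046),('gauge',(273,195),.014),('tray',(160,170),.009),('handle end',(174,212),.03),('bb',(210,134),.038),('dap',(228,240),.05)]: print(n,ray(s,uv,z).round(3))
E
```

```text
cam [0.43059471 0.17285816 0.95060447]
readout [ 0.524 -0.087  0.046]
gauge [0.488 0.13  0.014]
tray [0.549 0.417 0.009]
handle end [0.442 0.374 0.03 ]
bb [0.636 0.288 0.038]
dap [0.377 0.239 0.05 ]
```

View pics/c_read.png

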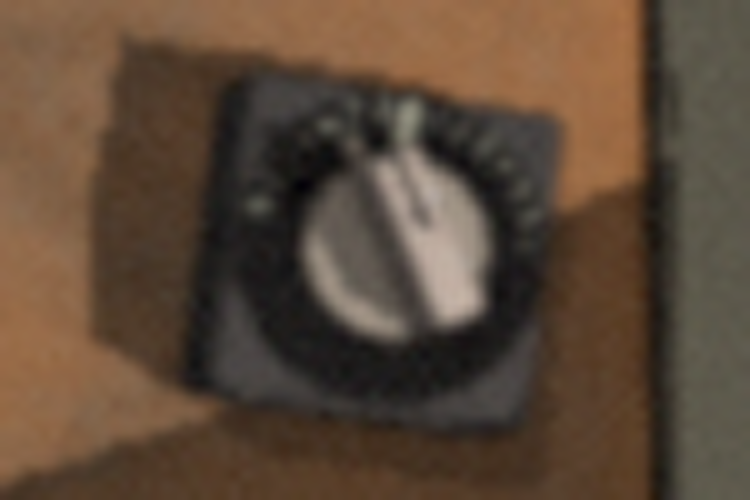

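View pics/c_gauge.png

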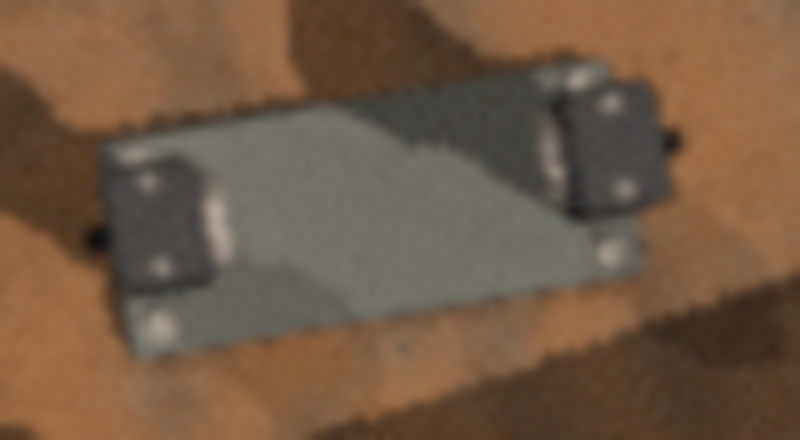

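View pics/c_tray.png

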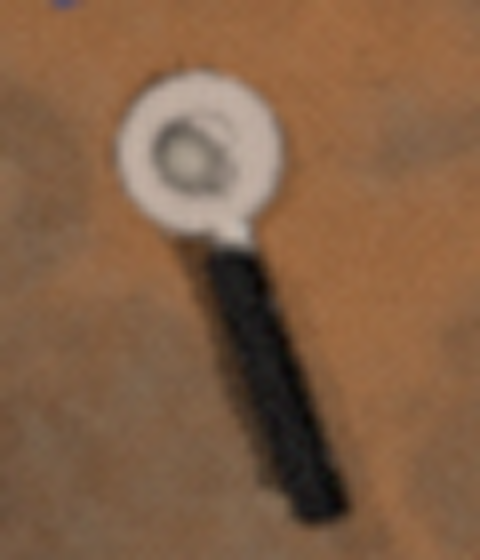

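```bash
cat >> h.py <<'E'
def yaw(v): return np.arctan2(v[1],v[0])
def toolmove(target, xyaw=None, pitch0=True, st=None):
    """print dp shares and rotation shares to go to target pos with tool down and tool x at xyaw"""
    from scipy.spatial.transform import Rotation as Rn
    st=st or bot.read_state(); R=cv2.Rodrigues(np.array(st['tcp_rot'],float))[0]; p=np.array(st['tcp_pos'])
    d=R.T@(np.array(target)-p)/0.5
    r=np.zeros(3)
    if xyaw is not None:
        c,s_=np.cos(xyaw),np.sin(xyaw); T=np.array([[c,s_,0],[s_,-c,0],[0,0,-1]])
        r=Rn.from_matrix(R.T@T).as_rotvec()/(np.pi/2)
    print('now',p.round(4),'xyaw',round(yaw(R[:,0]),3),'-> dp',d.round(4),'rot',r.round(4),'rows',np.linalg.norm(d)*500/41.7,np.linalg.norm(r)*90/7.16)
E
python3 - <<'E'
from h import *
s=bot.snapshot('top')
def c(pts,x0,y0,k,z): return np.array([ray(s,((a+.5)/k+x0-.5,(b+.5)/k+y0-.5),z) for a,b in pts])
g=c([(100,148),(605,62),(640,270),(138,355)],225,170,8,.014)
print('base',g.round(4),g.mean(0).round(4),'len',np.linalg.norm(g[0]-g[1]),np.linalg.norm(g[0]-g[3]))
print('y dir yaw',yaw(g[0]-g[1])-np.pi/2, yaw(g[3]-g[2])-np.pi/2,'x dir',yaw(g[0]-g[3]),yaw(g[1]-g[2]))
hd=c([(150,180),(162,265),(610,102),(626,188)],225,170,8,.123)
print('head screws',hd.round(4),'mean',hd.mean(0).round(4),'ydir',yaw(hd[0]-hd[2])-np.pi/2)
t=c([(200,152),(190,155)],135,150,8,.009);h=c([(322,515),(230,250)],135,150,8,.03)
print('tray',t.round(4),h.round(4),'yaw',yaw(t[0]-h[0]),yaw(h[1]-h[0]))
b=c([(235,75),(562,120),(525,430),(195,385)],325,155,10,.039)
print('box',b.round(4),b.mean(0),yaw(b[0]-b[3]),yaw(b[1]-b[2]))
toolmove([b.mean(0)[0],b.mean(0)[1],.2],.41)
E
```

```text
base [[0.5043 0.2207 0.014 ]
 [0.5329 0.062  0.014 ]
 [0.4675 0.051  0.014 ]
 [0.4394 0.208  0.014 ]] [0.486  0.1354 0.014 ] len 0.16129847141455042 0.06607470983358835
y dir yaw 0.17856939755581114 0.17697565561128492 x dir 0.19409834932897052 0.1660759686537181
head screws [[0.4869 0.2011 0.123 ]
 [0.4634 0.1975 0.123 ]
 [0.5099 0.0735 0.123 ]
 [0.4859 0.0691 0.123 ]] mean [0.4865 0.1353 0.123 ] ydir 0.1777325300286987
tray [[0.5526 0.4186 0.009 ]
 [0.5516 0.4218 0.009 ]] [[0.4377 0.3723 0.03  ]
 [0.5193 0.403  0.03  ]] yaw 0.38360405582880264 0.35937808382033465
box [[ 0.569  -0.0527  0.039 ]
 [ 0.5586 -0.1328  0.039 ]
 [ 0.4823 -0.1225  0.039 ]
 [ 0.4925 -0.0422  0.039 ]] [ 0.52559684 -0.08756243  0.039     ] -0.13661057369530344 -0.13392807272168725
now [ 0.2594 -0.5957  0.2402] xyaw 0.411 -> dp [ 0.8939 -0.719   0.0811] rot [-0.0005 -0.      0.0006] rows 13.789134338343489 0.009710725878083203
```

```bash
python3 -m creep '{"rotation":[[0,0,0],[0,0,0],[0,0,0],[0,0,0],[0,0,0],[0,0,0],[0,0,0],[0,0,0],[0,0,0],[0,0,0],[0,0,0],[0,0,0]],"dp":[[0.894,-0.719,0.08],[0.894,-0.719,0.08],[0.894,-0.719,0.08],[0.894,-0.719,0.08],[0.894,-0.719,0.08],[0.894,-0.719,0.08],[0.894,-0.719,0.08],[0.894,-0.719,0.08],[0.894,-0.719,0.08],[0.894,-0.719,0.08],[0.894,-0.719,0.08],[0.894,-0.719,0.08]],"claw":[1,1,1,1,1,1,1,1,1,1,1,1]}'
python3 -c "
from h import *
toolmove([.5256,-.0876,.2],.37);print(bot.read_state()['q'].round(2))"
```

```text
time: 1.25
tcp_pos: [0.4917, -0.1524, 0.2061]
tcp_rot: [3.075, 0.64, 0.001]
ft_force: [-0.2, -0.1, 0.6]
finger_gap: 0.0918
now [ 0.4917 -0.1524  0.2061] xyaw 0.41 -> dp [ 0.1139 -0.0917  0.0122] rot [ 0.0005 -0.0001  0.0258] rows 1.759626004424414 0.32377324356501674
[ 0.79  0.33 -0.64  1.92  0.24  0.97 -1.13]
```

```bash
python3 -m creep '{"rotation":[[0,0,0.026],[0,0,0.026],[0,0,0.026],[0,0,0.026],[0,0,0.026]],"dp":[[0.06,-0.05,0.006],[0.11,-0.09,0.012],[0.115,-0.094,0.012],[0.115,-0.094,0.012],[0.115,-0.094,0.012]],"claw":[1,1,1,1,1]}'
python3 -c "
from h import *
st,s=cam('wrist');cv2.imwrite('pics/w1.png',s['frame']);np.save('w1.npy',[proj(s,[.5256,-.0876,.072],st)]);print(np.load('w1.npy'))
toolmove([.5256,-.0876,.2],.37)"
```

```text
time: 1.67
tcp_pos: [0.5247, -0.0886, 0.1998]
tcp_rot: [3.087, 0.579, -0.001]
ft_force: [-0.3, -0.5, 0.8]
finger_gap: 0.0921
[[252.08883447 179.06386662]]
now [ 0.5244 -0.0896  0.1997] xyaw 0.368 -> dp [ 0.0036 -0.0029 -0.0005] rot [ 0.0003  0.0007 -0.001 ] rows 0.05557034752483475 0.01570287910609818
```

View pics/w1.png

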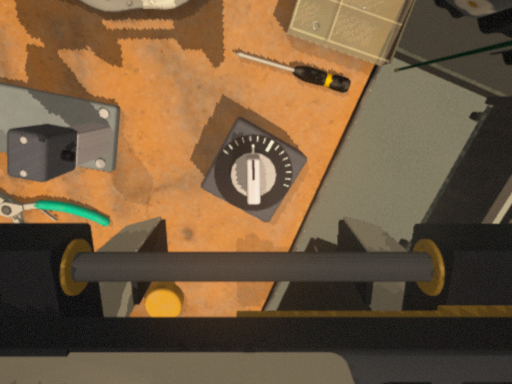

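```bash
python3 -c "
from h import *
im=cv2.imread('pics/w1.png')[110:230,195:315];cv2.imwrite('pics/w1c.png',cv2.resize(im,None,fx=5,fy=5,interpolation=cv2.INTER_CUBIC))"
```

```text
(no output)
```

View pics/w1c.png

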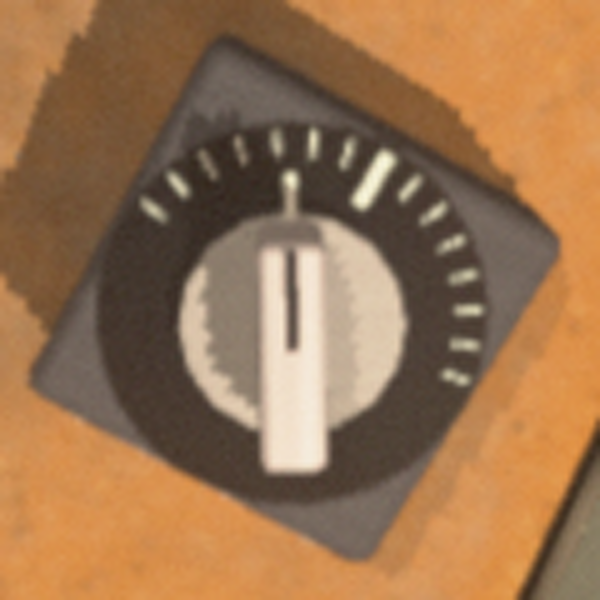

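```bash
python3 - <<'E'
from h import *
st,s=cam('wrist')
def c(pts,z): return np.array([ray(s,((a+.5)/5+195-.5,(b+.5)/5+110-.5),z,st) for a,b in pts])
b=c([(225,38),(557,245),(360,558),(32,380)],.039);print(b.round(4),b.mean(0),'yaw',yaw(b[0]-b[3]),yaw(b[1]-b[2]),yaw(b[0]-b[1])-np.pi/2,yaw(b[3]-b[2])-np.pi/2)
k=c([(258,250),(322,248),(327,472),(262,470)],.072);print('bar',k.mean(0),yaw(k[0]-k[3]),yaw(k[1]-k[2]),yaw(k[0]-k[1])-np.pi/2, np.linalg.norm(k[0]-k[3]),np.linalg.norm(k[0]-k[1]))
m=c([(386,155),(365,207)],.041);print('mark',m,yaw(m[0]-m[1]),yaw(m.mean(0)-b.mean(0)))
p=c([(290,175),(291,215)],.046);print('pin',p,yaw(p[0]-b.mean(0)),yaw(p[0]-k.mean(0)))
E
```

```text
[[ 0.5689 -0.0593  0.039 ]
 [ 0.5553 -0.1331  0.039 ]
 [ 0.4813 -0.1218  0.039 ]
 [ 0.4929 -0.047   0.039 ]] [ 0.52458797 -0.09031125  0.039     ] yaw -0.16061398847450753 -0.15227808629108974 -0.18186235791852434 -0.15453494962755498
bar [ 0.52311186 -0.09044855  0.072     ] 0.3827256189020915 0.3975646800697168 0.40098146749886965 0.04011555215552382 0.011063022797124702
mark [[ 0.55970387 -0.09545047  0.041     ]
 [ 0.54905264 -0.09544989  0.041     ]] -5.416140975733182e-05 -0.17082228983177217
pin [[ 0.55027076 -0.07957868  0.046     ]
 [ 0.54330072 -0.08248564  0.046     ]] 0.3958327756946083 0.3807068737348861
```

```bash
python3 -m creep '{"rotation":[[0,0,-0.012],[0,0,-0.012],[0,0,-0.012],[0,0,-0.012],[0,0,-0.012],[0,0,-0.012]],"dp":[[0,0,0.07],[0,0,0.14],[0,0,0.2],[0,0,0.25],[0,0,0.272],[0,0,0.272]],"claw":[1,1,1,1,1,1]}'
python3 -c "
from h import *
st,s=cam('wrist');cv2.imwrite('pics/w2.png',s['frame'])
toolmove([.524,-.0902,.064],.388)"
```

```text
time: 2.27
tcp_pos: [0.5225, -0.0895, 0.0616]
tcp_rot: [-3.082, -0.603, 0.008]
ft_force: [-0.4, -0.4, 0.2]
finger_gap: 0.0921
now [ 0.524  -0.0891  0.0634] xyaw 0.387 -> dp [-0.0009  0.0019 -0.0013] rot [-0.0006  0.0013 -0.0006] rows 0.029707162454705012 0.019529540560203385
```

View pics/w2.png

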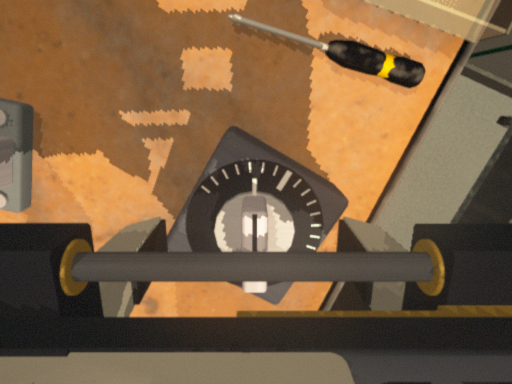

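The fingers straddle the knob bar at about (255,235), centred between the pads. Closing now.

```bash
python3 -m creep '{"rotation":[[0,0,0],[0,0,0],[0,0,0],[0,0,0],[0,0,0],[0,0,0],[0,0,0],[0,0,0]],"dp":[[0,0.002,0],[0,0.002,0],[0,0.002,0],[0,0.002,0],[0,0.002,0],[0,0.002,0],[0,0.002,0],[0,0.002,0]],"claw":[0,0,0,0,0,0,0,0]}'
python3 -c "
from h import *
toolmove([.524,-.0902,.064],-.155);print(bot.read_state()['q'].round(2))"
```

```text
time: 2.98
tcp_pos: [0.5254, -0.089, 0.064]
tcp_rot: [3.082, 0.607, 0.0]
ft_force: [0.7, 0.1, -0.9]
finger_gap: 0.0431
now [ 0.5254 -0.089   0.064 ] xyaw 0.389 -> dp [-0.0036  0.0012  0.0001] rot [ 1.000e-04 -1.000e-04  3.462e-01] rows 0.0457851780851698 4.352112803944345
[ 0.55  0.57 -0.54  1.97  0.44  0.72 -1.44]
```

```bash
python3 -m creep '{"rotation":[[0,0,0],[0,0,0],[0,0,0],[0,0,0],[0,0,0],[0,0,0],[0,0,0],[0,0,0]],"dp":[[0,0,0],[0,0,0],[0,0,0],[0,0,0],[0,0,0],[0,0,0],[0,0,0],[0,0,0]],"claw":[0,0,0,0,0,0,0,0]}'
python3 -c "
from h import *
toolmove([.524,-.0902,.064],-.155);print(bot.read_state()['ft_force'])"
```

```text
time: 3.65
tcp_pos: [0.5256, -0.0894, 0.0639]
tcp_rot: [3.082, 0.606, 0.0]
ft_force: [1.4, -2.1, -1.8]
finger_gap: 0.0118
now [ 0.5256 -0.0894  0.0639] xyaw 0.388 -> dp [-0.0036  0.0002 -0.0001] rot [ 3.00e-04 -2.00e-04  3.46e-01] rows 0.042957392599712894 4.348966961087617
[ 1.41629456 -2.0969316  -1.84024173]
```

Gripped: the gap is 11.8 mm against the 12 mm bar. Next I turn by −0.543 rad.

```bash
python3 -m creep '{"rotation":[[0,0,0.04],[0,0,0.08],[0,0,0.12],[0,0,0.16],[0,0,0.2],[0,0,0.24],[0,0,0.28],[0,0,0.31],[0,0,0.335],[0,0,0.346],[0,0,0.346],[0,0,0.346]],"dp":[[0,0,0],[0,0,0],[0,0,0],[0,0,0],[0,0,0],[0,0,0],[0,0,0],[0,0,0],[0,0,0],[0,0,0],[0,0,0],[0,0,0]],"claw":[0,0,0,0,0,0,0,0,0,0,0,0]}'
python3 -m creep '{"rotation":[[0,0,0],[0,0,0],[0,0,0],[0,0,0],[0,0,0]],"dp":[[0,0,0],[0,0,0],[0,0,0],[0,0,0],[0,0,0]],"claw":[1,1,1,1,1]}'
python3 -c "
from h import *
st=bot.read_state();toolmove([.524,-.0902,.2],-.155);print(st['q'].round(2),st['ft_force'])
s=bot.snapshot('wrist');cv2.imwrite('pics/w3.png',s['frame'])
s=bot.snapshot('scene');cv2.imwrite('pics/s3.png',cv2.resize(s['frame'][200:320,280:440],None,fx=5,fy=5,interpolation=3))"
```

```text
time: 4.65
tcp_pos: [0.5257, -0.09, 0.064]
tcp_rot: [3.131, -0.242, 0.001]
ft_force: [2.8, -5.1, -3.3]
finger_gap: 0.0119
time: 5.07
tcp_pos: [0.5254, -0.0884, 0.064]
tcp_rot: [-3.132, 0.241, 0.0]
ft_force: [0.6, -0.2, 0.2]
finger_gap: 0.0409
now [ 0.5254 -0.0884  0.064 ] xyaw -0.154 -> dp [-0.0022  0.0038 -0.2721] rot [-0.0003  0.0001  0.0007] rows 3.2625502843844676 0.00971129330011633
[ 0.45  0.55 -0.41  1.97  0.33  0.69 -1.89] [ 0.59178868 -0.22114765  0.16069749]
```

View pics/w3.png

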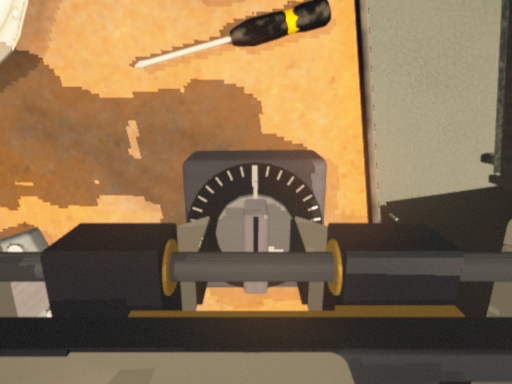

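The pointer at (256,195) lines up with the long mark at (254,180). I'll raise straight up, opening, and verify.

```bash
python3 -m creep '{"rotation":[[0,0,0],[0,0,0],[0,0,0],[0,0,0],[0,0,0],[0,0,0],[0,0,0],[0,0,0]],"dp":[[0,0,0],[0,0,0],[0,0,-0.08],[0,0,-0.16],[0,0,-0.24],[0,0,-0.27],[0,0,-0.27],[0,0,-0.27]],"claw":[1,1,1,1,1,1,1,1]}'
python3 -c "
from h import *
st,s=cam('wrist');u=proj(s,[.5245,-.09,.046],st).astype(int);print(u)
cv2.imwrite('pics/w4.png',cv2.resize(s['frame'][u[1]-60:u[1]+60,u[0]-60:u[0]+60],None,fx=5,fy=5,interpolation=2))"
```

```text
time: 5.83
tcp_pos: [0.526, -0.0892, 0.2]
tcp_rot: [3.131, -0.243, 0.004]
ft_force: [-0.1, -0.1, -0.4]
finger_gap: 0.0914
[253 174]
```

View pics/w4.png

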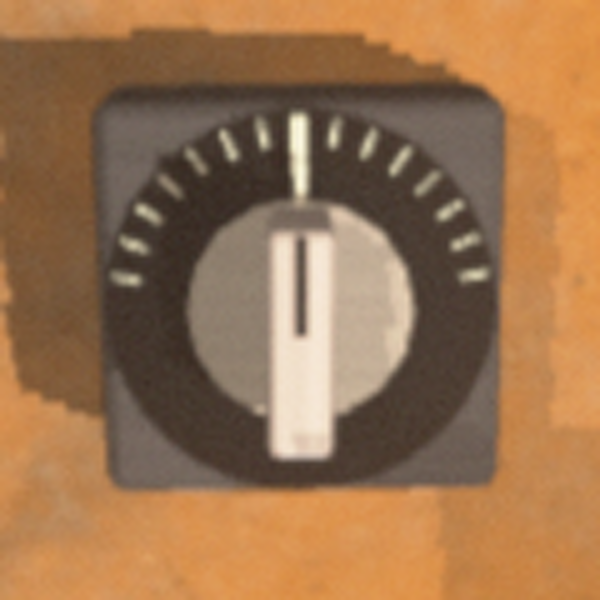

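Knob verified at zero: the bar, slot and long mark are collinear near column 300 of the crop. Moving above the tray handle.

```bash
python3 -c "
from h import *
toolmove([.506,.4005,.21],.37)"
```

```text
now [ 0.5249 -0.0892  0.1986] xyaw -0.155 -> dp [-0.1886 -0.9617 -0.0231] rot [ 2.000e-04  3.000e-04 -3.342e-01] rows 11.75442925590332 4.2007986736839085
```

```bash
python3 -m creep '{"rotation":[[0,0,-0.03],[0,0,-0.06],[0,0,-0.1],[0,0,-0.14],[0,0,-0.18],[0,0,-0.22],[0,0,-0.26],[0,0,-0.3],[0,0,-0.334],[0,0,-0.334],[0,0,-0.334],[0,0,-0.334]],"dp":[[-0.019,-0.081,-0.023],[-0.035,-0.163,-0.023],[-0.05,-0.245,-0.023],[-0.067,-0.326,-0.023],[-0.083,-0.408,-0.023],[-0.1,-0.489,-0.023],[-0.115,-0.571,-0.023],[-0.13,-0.652,-0.023],[-0.147,-0.734,-0.023],[-0.163,-0.815,-0.023],[-0.178,-0.897,-0.023],[-0.189,-0.962,-0.023]],"claw":[1,1,1,1,1,1,1,1,1,1,1,1]}'
python3 -m creep '{"rotation":[[0,0,0],[0,0,0],[0,0,0]],"dp":[[0,0,0],[0,0,0],[0,0,0]],"claw":[1,1,1]}'
python3 -c "
from h import *
st,s=cam('wrist');cv2.imwrite('pics/w5.png',s['frame'])
print(st['q'].round(2),st['tcp_pos'],st['qvel'].round(3))
toolmove([.506,.4005,.21],.37)
cv2.imwrite('pics/w5c.png',cv2.resize(s['frame'][60:220,190:310],None,fx=3.7,fy=3.7,interpolation=2))"
```

```text
time: 6.88
tcp_pos: [0.5038, 0.4037, 0.2079]
tcp_rot: [3.087, 0.581, -0.006]
ft_force: [0.2, -0.7, 0.2]
finger_gap: 0.0916
time: 7.13
tcp_pos: [0.5053, 0.3997, 0.2081]
tcp_rot: [3.086, 0.578, -0.005]
ft_force: [0.4, -0.1, -0.5]
finger_gap: 0.0917
[-0.23  0.58 -0.69  1.59  0.4   1.12 -2.21] [0.50531328 0.39968119 0.20808801] [ 0.035 -0.021  0.014  0.004  0.002  0.001 -0.   ]
now [0.5061 0.3988 0.2086] xyaw 0.369 -> dp [ 0.001  -0.0033 -0.0028] rot [ 0.0013  0.0018 -0.0007] rows 0.05400994659834134 0.029524729367477097
```

View pics/w5.png

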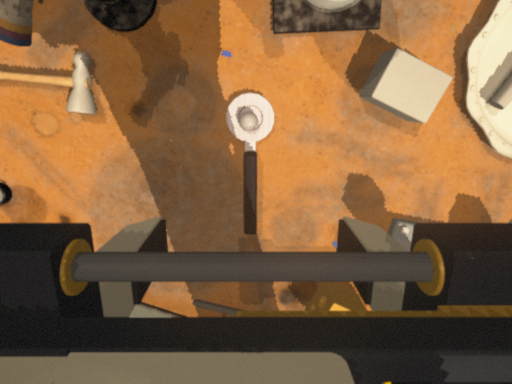

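View pics/w5c.png

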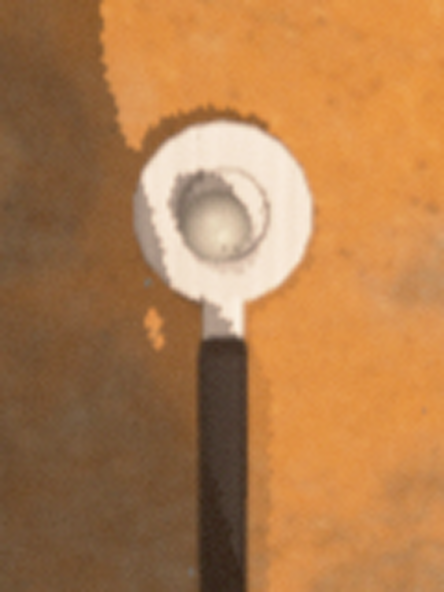

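```bash
python3 - <<'E'
from h import *
st,s=cam('wrist')
def c(pts,z): return np.array([ray(s,((a+.5)/3.7+190-.5,(b+.5)/3.7+60-.5),z,st) for a,b in pts])
d=c([(223,212),(134,212),(312,212)],.009);h=c([(222.5,342),(222.5,590)],.03);e=ray(s,(250.5,234),.03,st)
print(d.round(4),np.linalg.norm(d[1]-d[2]),h.round(4),e.round(4))
print('yaw',yaw(h[0]-h[1]),yaw(d[0]-h[1]),yaw(h[0]-e), np.linalg.norm((d[0]-h[0])[:2]),np.linalg.norm((d[0]-e)[:2]))
y=.37;o=d[0];g=o-np.array([np.cos(y),np.sin(y),0])*.05;print(g)
toolmove([g[0],g[1],.02],.37)
E
```

```text
[[0.5518 0.419  0.009 ]
 [0.5426 0.4427 0.009 ]
 [0.5609 0.3954 0.009 ]] 0.050710412549828096 [[0.5202 0.4069 0.03  ]
 [0.452  0.3806 0.03  ]] [0.436  0.3736 0.03  ]
yaw 0.3681835672756294 0.36749854589301917 0.37700777740187646 0.03377069125834233 0.12439955542652836
[0.50516499 0.40093469 0.009     ]
now [0.5066 0.3985 0.2091] xyaw 0.368 -> dp [-1.000e-04 -6.300e-03  3.782e-01] rot [ 0.0012  0.0013 -0.0014] rows 4.535388945579267 0.028237082642174435
```

```bash
python3 -m creep '{"rotation":[[0,0,0],[0,0,0],[0,0,0],[0,0,0],[0,0,0],[0,0,0],[0,0,0],[0,0,0],[0,0,0]],"dp":[[0,-0.006,0.08],[0,-0.006,0.15],[0,-0.006,0.22],[0,-0.006,0.28],[0,-0.006,0.32],[0,-0.006,0.35],[0,-0.006,0.37],[0,-0.006,0.378],[0,-0.006,0.378]],"claw":[1,1,1,1,0.8,0.6,0.5,0.5,0.5]}'
python3 -c "
from h import *
st,s=cam('wrist');cv2.imwrite('pics/w6.png',s['frame'])
toolmove([.5052,.4009,.020],.37);print(st['ft_force'])"
```

```text
time: 7.98
tcp_pos: [0.5054, 0.4031, 0.0213]
tcp_rot: [3.088, 0.577, -0.0]
ft_force: [-0.1, 0.7, -0.4]
finger_gap: 0.0629
now [0.5057 0.4038 0.0222] xyaw 0.369 -> dp [-0.0031  0.005   0.0045] rot [-0.0002 -0.0007 -0.0004] rows 0.0886610590702463 0.010457060193131489
[-0.10894404  0.68629059 -0.44454365]
```

View pics/w6.png

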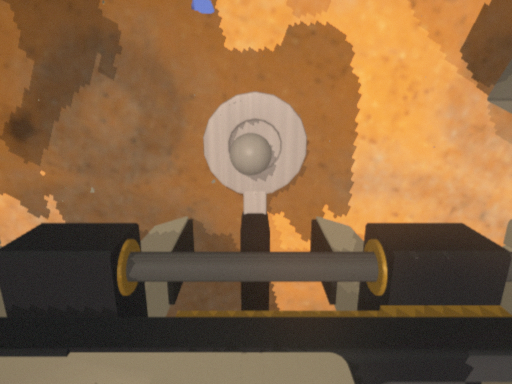

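```bash
python3 -m creep '{"rotation":[[0,0,0],[0,0,0],[0,0,0],[0,0,0],[0,0,0],[0,0,0],[0,0,0],[0,0,0],[0,0,0],[0,0,0],[0,0,0],[0,0,0]],"dp":[[0,0.003,0.003],[0,0.003,0.003],[0,0.003,0.003],[0,0.003,0.003],[0,0.003,0.003],[0,0.003,0.003],[0,0.003,0.003],[0,0.003,0.003],[0,0.003,0.003],[0,0.003,0.003],[0,0.003,0.003],[0,0.003,0.003]],"claw":[0.4,0.32,0.28,0.26,0.24,0.22,0.2,0.18,0.16,0.14,0.12,0.1]}'
python3 -m creep '{"rotation":[[0,0,0],[0,0,0],[0,0,0],[0,0,0],[0,0,0],[0,0,0]],"dp":[[0,0,0],[0,0,0],[0,0,0],[0,0,0],[0,0,0],[0,0,0]],"claw":[0.08,0.04,0,0,0,0]}'
python3 -c "
from h import *
st,s=cam('wrist');cv2.imwrite('pics/w7.png',s['frame'])
toolmove([.5052,.4009,.020],.37);print(st['ft_force'],st['tcp_pos'])"
```

```text
time: 9.03
tcp_pos: [0.5057, 0.402, 0.0199]
tcp_rot: [3.088, 0.578, -0.0]
ft_force: [0.8, -0.4, 0.6]
finger_gap: 0.0138
time: 9.53
tcp_pos: [0.5057, 0.4021, 0.0199]
tcp_rot: [3.088, 0.578, -0.0]
ft_force: [0.0, -0.7, 1.5]
finger_gap: 0.0137
now [0.5057 0.4021 0.0199] xyaw 0.37 -> dp [-0.0017  0.0018 -0.0002] rot [ 0.0002  0.0001 -0.0001] rows 0.030301797318278135 0.0024737009107302543
[ 0.04463761 -0.68699192  1.52154138] [0.50565809 0.402072   0.01991728]
```

View pics/w7.png

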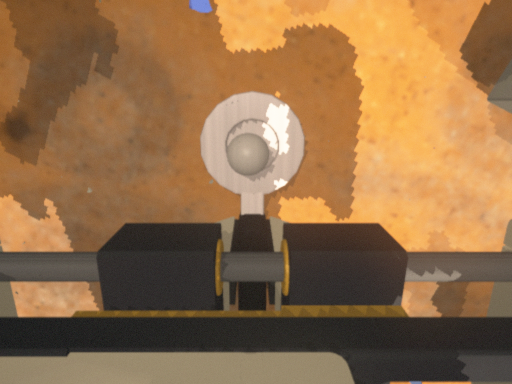

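Grip is good: 13.7 mm gap on the 14 mm handle, ball at about (247,154) in the pocket. Lifting smoothly.

```bash
python3 -m creep '{"rotation":[[0,0,0],[0,0,0],[0,0,0],[0,0,0],[0,0,0],[0,0,0],[0,0,0],[0,0,0],[0,0,0],[0,0,0],[0,0,0],[0,0,0]],"dp":[[0,0,-0.003],[0,0,-0.009],[0,0,-0.018],[0,0,-0.03],[0,0,-0.044],[0,0,-0.058],[0,0,-0.072],[0,0,-0.084],[0,0,-0.093],[0,0,-0.098],[0,0,-0.1],[0,0,-0.1]],"claw":[0,0,0,0,0,0,0,0,0,0,0,0]}'
python3 -c "
from h import *
st,s=cam('wrist');cv2.imwrite('pics/w8.png',s['frame'])
toolmove([.437,.1265,.180],.177);print(st['ft_force'],st['tcp_pos'])"
```

```text
time: 10.58
tcp_pos: [0.5057, 0.4022, 0.0702]
tcp_rot: [-3.088, -0.578, -0.001]
ft_force: [-0.2, 0.1, -1.8]
finger_gap: 0.0139
now [0.5055 0.4021 0.0698] xyaw 0.37 -> dp [-0.3271  0.4644 -0.2202] rot [1.000e-04 1.000e-04 1.228e-01] rows 7.304697906931213 1.5436761937282262
[-0.23323637  0.11384726 -1.81258053] [0.50571793 0.40224825 0.07020696]
```

View pics/w8.png

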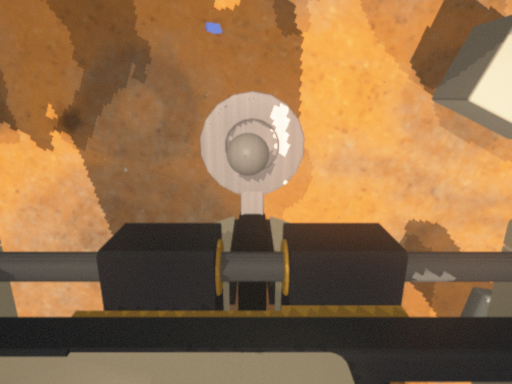

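The tray sits unchanged in the image (disc centre about (252,143)), with the ball in the pocket and a payload of about 1.8 N. Continuing up.

```bash
python3 -m creep '{"rotation":[[0,0,0],[0,0,0],[0,0,0],[0,0,0],[0,0,0],[0,0,0],[0,0,0],[0,0,0],[0,0,0],[0,0,0],[0,0,0],[0,0,0]],"dp":[[0,0,-0.006],[0,0,-0.02],[0,0,-0.042],[0,0,-0.066],[0,0,-0.09],[0,0,-0.114],[0,0,-0.138],[0,0,-0.162],[0,0,-0.186],[0,0,-0.205],[0,0,-0.216],[0,0,-0.22]],"claw":[0,0,0,0,0,0,0,0,0,0,0,0]}'
python3 -c "
from h import *
toolmove([.437,.1265,.180],.177);toolmove([.4715,.2643,.18],.2735)"
```

```text
time: 11.63
tcp_pos: [0.5061, 0.4027, 0.1814]
tcp_rot: [-3.087, -0.578, -0.003]
ft_force: [0.1, -0.1, -1.5]
finger_gap: 0.0141
now [0.5061 0.4027 0.1814] xyaw 0.37 -> dp [-0.3285  0.465   0.002 ] rot [-0.0004 -0.0011  0.1228] rows 6.827022535747589 1.5436369175439848
now [0.5061 0.4027 0.1814] xyaw 0.37 -> dp [-0.1645  0.233   0.0024] rot [-0.0003 -0.0012  0.0614] rows 3.4205570475689533 0.7714972459526038
```

```bash
python3 -m creep '{"rotation":[[0,0,0],[0,0,0.0006],[0,0,0.002],[0,0,0.0044],[0,0,0.0079],[0,0,0.0127],[0,0,0.0187],[0,0,0.0258],[0,0,0.0338],[0,0,0.0426],[0,0,0.0518],[0,0,0.0614]],"dp":[[0,0.0003,0],[-0.0017,0.0024,0],[-0.0053,0.0075,0],[-0.0117,0.0165,0],[-0.0212,0.03,0],[-0.034,0.0481,0],[-0.05,0.0708,0],[-0.069,0.0976,0],[-0.0904,0.128,0],[-0.1139,0.1612,0],[-0.1387,0.1963,0],[-0.1643,0.2325,0]],"claw":[0,0,0,0,0,0,0,0,0,0,0,0]}'
python3 -m creep '{"rotation":[[0,0,0.0096],[0,0,0.0188],[0,0,0.0276],[0,0,0.0356],[0,0,0.0427],[0,0,0.0487],[0,0,0.0535],[0,0,0.057],[0,0,0.0594],[0,0,0.0608],[0,0,0.0613],[0,0,0.0614]],"dp":[[-0.022,0.0385,0],[-0.0433,0.0758,0],[-0.0634,0.1111,0],[-0.0819,0.1434,0],[-0.0981,0.1719,0],[-0.1119,0.196,0],[-0.1229,0.2153,0],[-0.1311,0.2297,0],[-0.1366,0.2392,0],[-0.1397,0.2447,0],[-0.1409,0.2469,0],[-0.1411,0.2472,0]],"claw":[0,0,0,0,0,0,0,0,0,0,0,0]}'
python3 -m creep '{"rotation":[[0,0,0],[0,0,0],[0,0,0]],"dp":[[0,0,0],[0,0,0],[0,0,0]],"claw":[0,0,0]}'
python3 -c "
from h import *
st,s=cam('wrist');cv2.imwrite('pics/w9.png',s['frame']);t=bot.snapshot('top');cv2.imwrite('pics/t9.png',cv2.resize(t['frame'][130:290,190:390],None,fx=4,fy=3.7,interpolation=2))
toolmove([.437,.1265,.180],.177);print(st['q'].round(2))"
```

```text
time: 12.63
tcp_pos: [0.4704, 0.2621, 0.1798]
tcp_rot: [3.112, 0.426, -0.0]
ft_force: [0.2, -0.0, -2.0]
finger_gap: 0.0139
time: 13.63
tcp_pos: [0.4366, 0.1264, 0.18]
tcp_rot: [-3.129, -0.278, -0.001]
ft_force: [0.0, -0.1, -2.1]
finger_gap: 0.0135
time: 13.88
tcp_pos: [0.4366, 0.1267, 0.1799]
tcp_rot: [-3.129, -0.279, -0.0]
ft_force: [0.3, -0.1, -2.3]
finger_gap: 0.0137
now [0.4365 0.1265 0.1799] xyaw 0.178 -> dp [ 0.0009  0.0002 -0.0002] rot [-0.0002 -0.      0.0005] rows 0.011597255641431185 0.006686916442110643
[ 0.27  0.26 -0.69  2.08  0.22  0.87 -1.94]
```

View pics/w9.png

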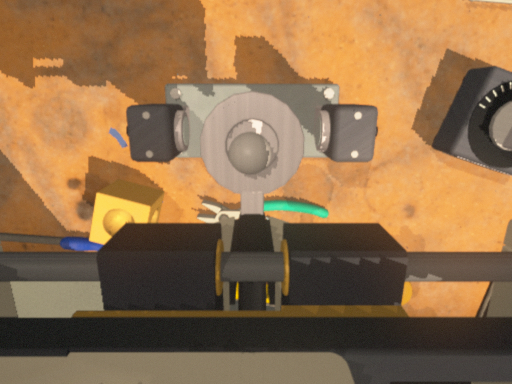

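View pics/t9.png

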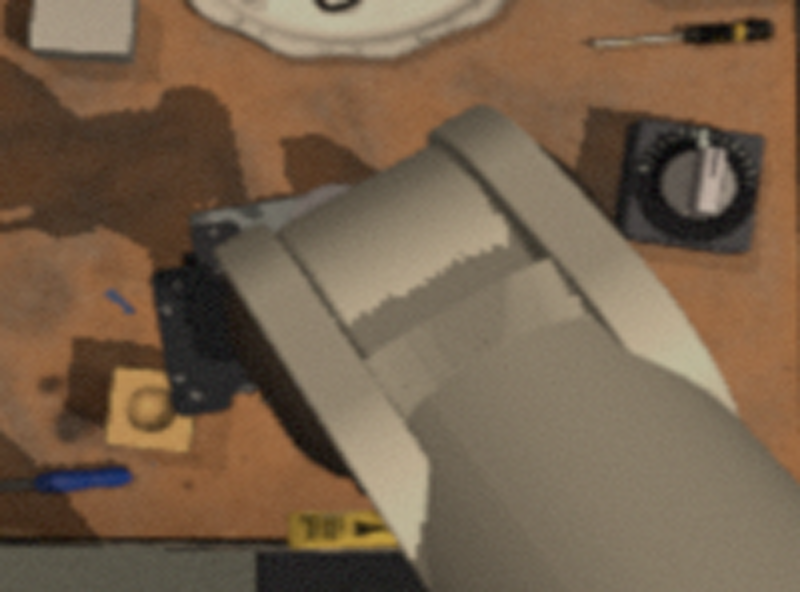

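The tray is above the gauge with the heads at about (155,132) and (353,132), the disc at (252,143) and the ball at (249,152). I'll measure the offset from this picture.

```bash
python3 -c "
from h import *
im=cv2.imread('pics/w9.png');cv2.imwrite('pics/w9c.png',cv2.resize(im[75:215,115:390],None,fx=2.9,fy=2.9,interpolation=2))"
```

```text
(no output)
```

View pics/w9c.png

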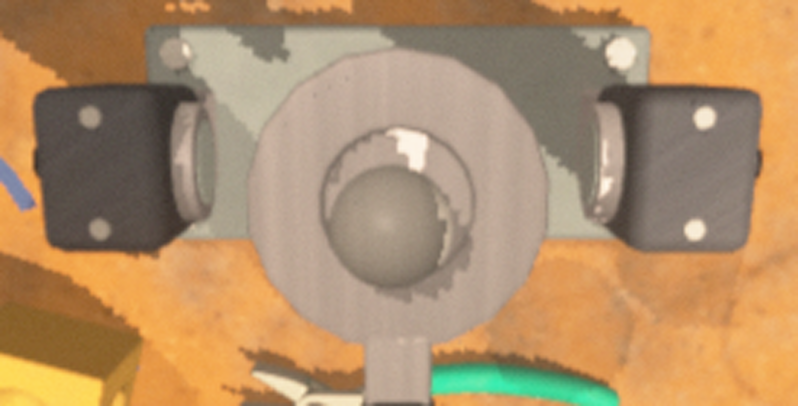

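```bash
python3 - <<'E'
from h import *
st,s=cam('wrist')
tz=st['tcp_pos'][2]
def c(pts,z): return np.array([ray(s,((a+.5)/2.9+115-.5,(b+.5)/2.9+75-.5),z,st) for a,b in pts])
sc=c([(90,117),(100,229),(704,117),(695,229)],.123);G=sc.mean(0)
L=sc[:2].mean(0);Rr=sc[2:].mean(0);gy=yaw(L-Rr)-np.pi/2
print('screws',sc.round(4),'mean',G.round(4),'yaw',gy, 'span',np.linalg.norm(L-Rr))
d=c([(398,197),(247,197),(549,197),(398,345)],tz-.011);b=c([(388,228)],tz-.004)[0]
print('disc',d[0].round(4),'dia',np.linalg.norm(d[1]-d[2]),'ball',b.round(4),'ball-disc',np.linalg.norm((b-d[0])[:2]))
for g in (G,np.array([.4862,.1353,0])):
    v=b-g;c_,s_=np.cos(.177),np.sin(.177);print('ball in gauge x,y',v[0]*c_+v[1]*s_,-v[0]*s_+v[1]*c_)
    v=d[0]-g;print('disc in gauge',v[0]*c_+v[1]*s_,-v[0]*s_+v[1]*c_)
t,p=tz,st['tcp_pos'];v=d[0]-p;print('disc rel tcp',np.linalg.norm(v[:2]),yaw(v))
E
```

```text
screws [[0.4838 0.2022 0.123 ]
 [0.4602 0.1979 0.123 ]
 [0.507  0.074  0.123 ]
 [0.4834 0.0696 0.123 ]] mean [0.4836 0.1359 0.123 ] yaw 0.1787757180926388 span 0.13032910746332155
disc [0.485  0.136  0.1689] dia 0.05055752993182219 ball [0.4807 0.1369 0.1759] ball-disc 0.004344087258234207
ball in gauge x,y -0.002644267688078014 0.001497962269750425
disc in gauge 0.0013901602391681706 -0.00011277836952358676
ball in gauge x,y -0.005082728236159474 0.0025484418800696853
disc in gauge -0.0010483003089132904 0.0009377012407956738
disc rel tcp 0.04940032465360502 0.19355059215373258
```

```bash
python3 -m creep '{"rotation":[[0,0,0],[0,0,0],[0,0,0],[0,0,0],[0,0,0],[0,0,0],[0,0,0],[0,0,0],[0,0,0],[0,0,0],[0,0,0],[0,0,0]],"dp":[[0.001,0,0.002],[0.003,0,0.007],[0.005,0,0.014],[0.007,0,0.022],[0.007,0,0.03],[0.007,0,0.038],[0.007,0,0.046],[0.007,0,0.054],[0.007,0,0.062],[0.007,0,0.069],[0.007,0,0.074],[0.007,0,0.076]],"claw":[0,0,0,0,0,0,0,0,0,0,0,0]}'
python3 -c "
from h import *
st,s=cam('wrist');cv2.imwrite('pics/w10.png',s['frame']);print(st['ft_force'],st['tcp_pos'])
s=bot.snapshot('scene');cv2.imwrite('pics/s10.png',cv2.resize(s['frame'][130:280,170:350],None,fx=4,fy=4,interpolation=2))
toolmove([.44,.1271,.104],.177)"
```

```text
time: 15.03
tcp_pos: [0.4397, 0.1266, 0.1415]
tcp_rot: [3.129, 0.278, -0.001]
ft_force: [-0.5, 0.4, -1.8]
finger_gap: 0.0138
[-0.5234789   0.38868719 -1.78348824] [0.43969984 0.12663915 0.14148352]
now [0.4398 0.1267 0.1418] xyaw 0.177 -> dp [ 0.0005 -0.0007  0.0756] rot [-0.      0.0002  0.0001] rows 0.9059782699551151 0.0030803876732803507
```

View pics/w10.png

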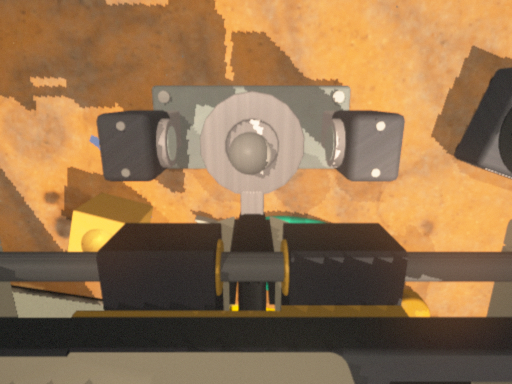

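View pics/s10.png

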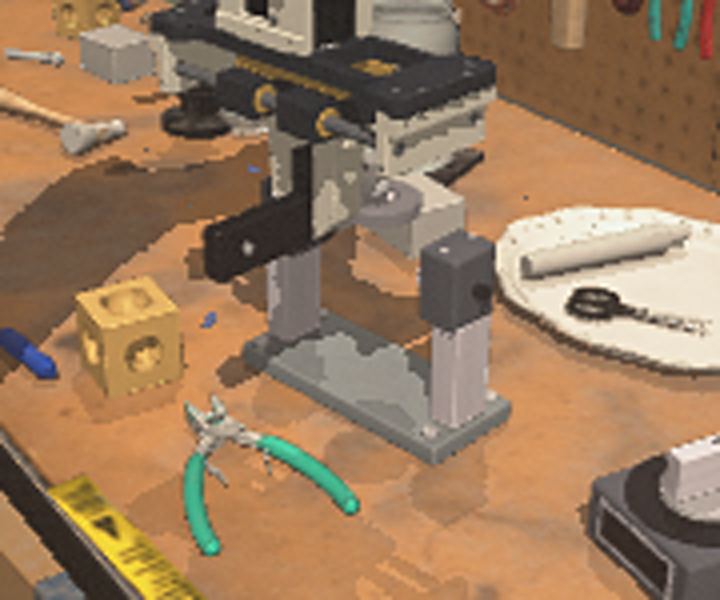

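The wrist view shows the disc centred between the noses, and the scene view shows the tray above the gap with all clear. Lowering the rest of the way.

```bash
python3 -m creep '{"rotation":[[0,0,0],[0,0,0],[0,0,0],[0,0,0],[0,0,0],[0,0,0],[0,0,0],[0,0,0],[0,0,0],[0,0,0],[0,0,0],[0,0,0]],"dp":[[0,0,0.002],[0,0,0.007],[0,0,0.014],[0,0,0.022],[0,0,0.03],[0,0,0.038],[0,0,0.046],[0,0,0.054],[0,0,0.062],[0,0,0.069],[0,0,0.074],[0,0,0.076]],"claw":[0,0,0,0,0,0,0,0,0,0,0,0]}'
python3 -m creep '{"rotation":[[0,0,0],[0,0,0],[0,0,0],[0,0,0]],"dp":[[0,0,0],[0,0,0],[0,0,0],[0,0,0]],"claw":[0,0,0,0]}'
python3 -c "
from h import *
st,s=cam('wrist');cv2.imwrite('pics/w11.png',cv2.resize(s['frame'][75:215,90:415],None,fx=2.4,fy=2.4,interpolation=2));print(st['ft_force'],st['tcp_pos'])
s=bot.snapshot('scene');cv2.imwrite('pics/s11.png',cv2.resize(s['frame'][150:250,220:310],None,fx=6,fy=6,interpolation=2))
print(proj(s,[.4862,.1353,.1]),[(proj(s,[.4862-a*.176,.1353+a*.984,.1])) for a in(.046,-.046)])
toolmove([.44,.1271,.104],.177)"
```

```text
time: 16.13
tcp_pos: [0.4397, 0.1267, 0.1035]
tcp_rot: [-3.129, -0.278, 0.001]
ft_force: [-0.2, 0.2, -1.6]
finger_gap: 0.0137
time: 16.47
tcp_pos: [0.4401, 0.1268, 0.1042]
tcp_rot: [-3.129, -0.278, -0.001]
ft_force: [0.5, 0.0, -1.4]
finger_gap: 0.014
[ 0.54217679  0.02727837 -1.36751206] [0.44014613 0.12675939 0.10415307]
[263.08817305 190.76244809] [array([249.3472793, 184.7753953]), array([277.84656902, 197.19283735])]
now [0.4401 0.1267 0.1041] xyaw 0.177 -> dp [-0.0001 -0.0008  0.0003] rot [ 0.0001 -0.0003  0.    ] rows 0.009979840744604528 0.003694479754467099
```

View pics/w11.png

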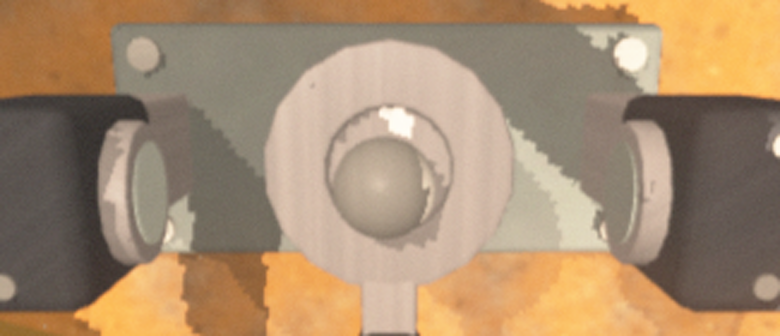

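View pics/s11.png

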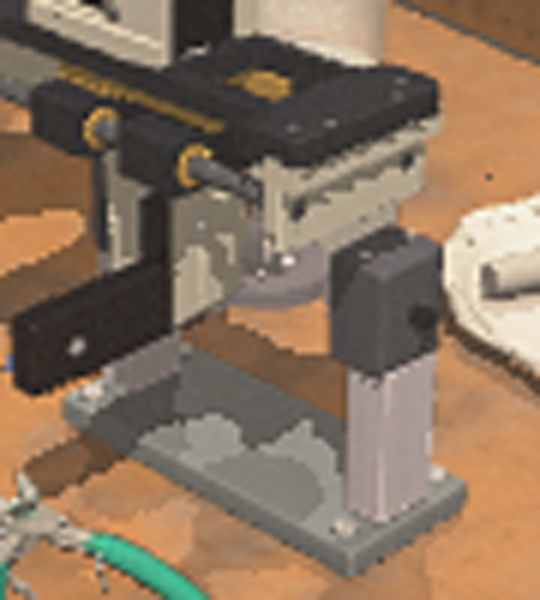

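```bash
python3 - <<'E'
from h import *
st,s=cam('wrist');tz=st['tcp_pos'][2]
b=ray(s,(380.5/2.4+89.5,188.5/2.4+74.5),tz-.004,st)
sc=np.array([ray(s,((a+.5)/2.4+89.5,(c+.5)/2.4+74.5),.1,st) for a,c in[(150,192),(628,195)]])
print('windows',sc.round(4),sc.mean(0).round(4),np.linalg.norm(sc[0]-sc[1]),'ball',b.round(4))
for G in ([.4862,.1353],[.4836,.1359],sc.mean(0)[:2]):
    v=b[:2]-G;print('ball gauge xy',v[0]*np.cos(.177)+v[1]*np.sin(.177),-v[0]*np.sin(.177)+v[1]*np.cos(.177))
t=bot.snapshot('scene')
C=np.array([.4885,.1365])
a=np.linspace(0,6.28,73)
P=np.array([proj(t,[C[0]+.026*np.cos(q),C[1]+.026*np.sin(q),tz-.02]) for q in a])
P2=np.array([proj(t,[C[0]+.026*np.cos(q),C[1]+.026*np.sin(q),tz-.011]) for q in a])
print('disc bottom lowest',P[P[:,1].argmax()],'rightmost',P2[P2[:,0].argmax()],'leftmost',P2[P2[:,0].argmin()])
print('ball',proj(t,b))
f=t['frame'].copy();f=cv2.resize(f[170:215,240:300],None,fx=12,fy=12,interpolation=0)
for p in list(P)+list(P2): cv2.circle(f,tuple(int(x) for x in ((p-[240,170]+.5)*12)),1,(0,0,255),-1)
cv2.circle(f,tuple(int(x) for x in ((proj(t,b)-[240,170]+.5)*12)),int(4.3*12),(0,255,0),1)
cv2.imwrite('pics/s12.png',f)
E
```

```text
windows [[0.4757 0.1814 0.1   ]
 [0.4916 0.0893 0.1   ]] [0.4837 0.1353 0.1   ] 0.09341547816899774 ball [0.4844 0.1373 0.1001]
ball gauge xy -0.0013861489130797048 0.0022668222895395004
ball gauge xy 0.0010675832610995955 0.0012183956505238977
ball gauge xy 0.0011075395336831067 0.001789911810963176
disc bottom lowest [263.72922417 201.587693  ] rightmost [274.64252496 193.36531238] leftmost [252.47775812 192.95431524]
ball [261.9759648  190.59294776]
```

View pics/s12.png

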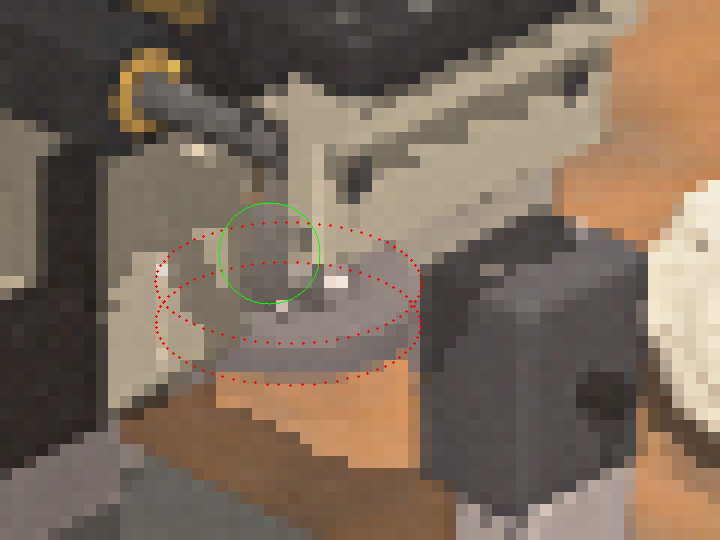

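The predicted tray rim falls within about 1 px of the seen disc, and ball and gauge agree within about 2 mm. I'll hold still for a second, re-check, and hand in.

```bash
python3 -m creep '{"rotation":[[0,0,0],[0,0,0],[0,0,0],[0,0,0],[0,0,0],[0,0,0],[0,0,0],[0,0,0],[0,0,0],[0,0,0],[0,0,0],[0,0,0]],"dp":[[0,0,0],[0,0,0],[0,0,0],[0,0,0],[0,0,0],[0,0,0],[0,0,0],[0,0,0],[0,0,0],[0,0,0],[0,0,0],[0,0,0]],"claw":[0,0,0,0,0,0,0,0,0,0,0,0]}'
python3 -c "
from h import *
st=bot.read_state();print(abs(st['qvel']).max(),st['tcp_pos'],st['finger_gap']);print(bot.hand_in())"
```

```text
time: 17.67
tcp_pos: [0.44, 0.1267, 0.104]
tcp_rot: [-3.129, -0.278, -0.0]
ft_force: [0.2, -0.4, -2.2]
finger_gap: 0.0139
0.0014598462398753588 [0.43997367 0.1267014  0.10395033] 0.013930223868236705
the job is handed in; nothing more can be done
None
```

I zeroed the knob, then lifted the ball tray by its handle and lowered it between the gauge's windows. I handed the job in at 17.7 s of the 61 s allowed, and no verdict was reported.

- **Knob:** I turned it about −0.54 rad. A wrist picture taken after letting go showed the pointer in line with the long zero mark. I did not measure it again after that.
- **Ball position:** The last measurement put the ball 1–2 mm from midway along the line, and at most about 1.4 mm off the line in gauge x. Height was about 100 mm, worked out from the arm's height at the grasp. The top-camera and wrist-camera positions for the gauge differ by about 2.5 mm, well inside the tolerances.
- **Tray:** In the scene camera the tray's rim was within about one pixel (roughly 2 mm) of where I expected it. The tool was vertical, the joints were still (at most 0.0015 rad/s), and the grip was firm at 13.9 mm on the 14 mm handle.
- **Contacts:** The wrist force showed only the tray's weight, about 1.4 to 2.3 N, with no sign of touching the gauge. The last pictures showed no other tool disturbed, but I did not measure their positions again.

No check failed.

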